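# Lower the bench lamp post by one hole

## Task

The small lamp on the telescoping post stands too high above the glass dish. Press the button in the post's cap to free the tube, then push the tube gently down to the next hole, and no further, until the pin snaps in and the button has sprung back up. Do not force the post, and leave the things around it where they stand.

Things in the scene. Friction and masses are not known exactly. Their poses are not given: they have to be found in the camera images.
- stand: fixed lamp stand: white cast foot 150 x 130 x 18 mm with an upright aluminium outer tube, 32 mm in diameter, black collar at its top 152 mm above the bench. Origin on the post's axis at bench height, z up. The lamp's side is +y, the side with the holes +x
- first_hole (a point): mouth of the uppermost dark hole in the +x side of the outer tube, 125 mm above the bench; the pin sits in it at the start. Further holes lie below it; from this hole to the next is 24 to 40 mm, differing from post to post and not known beforehand
- lamp (a point): centre of the lower face of the white bell-shaped lamp (76 mm across, 54 mm high), 170 mm from the post's axis, on a thin arm fixed to the moving tube 30 mm below the cap's top face; goes down with the tube
- cap_face (a point): centre of the flat top face of the black round cap, 62 mm in diameter and 22 mm thick, on top of the steel inner tube (23 mm in diameter); about 252 mm above the bench at the start; it goes down with the tube. The ring of this face outside the button (from 9 to 30 mm from the axis) can be pushed down without pressing the button
- button_top (a point): centre of the top face of the steel button, a round stud 18 mm in diameter in the middle of the cap; it stands 10 mm proud of cap_face when up and 2 mm proud when fully pressed. z up
- button (a joint): how far the button is pressed, m: 0 up, 0.008 fully in; spring 1.8 N up, 4.6 N fully in. Pressing draws in the locking pin, clear of its hole from 0.006. Between holes the tube wall keeps pin in and button down (0.005 to 0.006) by itself; at a hole the pin snaps out (1.5 mm play), stops the tube and lifts the button to 0. While the button is held fully in, the pin passes holes without catching
- tube (a joint): how far the inner tube is lowered, m: 0 at the start, growing downward, up to 0.070; next hole at 0.024 to 0.040. With the pin clear the tube stays where it is left and needs a push of 6 to 9 N to slide slowly, 0.8 N more for each 10 mm/s; a pin in a hole stops it hard. More than 25 N of push on the post or any part of it damages it
- amber_bottle: bystander: brown glass bottle with white cap, 60 mm in diameter, 150 mm high; origin under its centre
- jar: bystander: white jar with blue lid, 62 mm in diameter, 85 mm high; origin under its centre
- slide_box: bystander: flat grey and black box for microscope slides, 87 x 122 x 32 mm; origin under its centre
- dish: bystander: shallow glass dish under the lamp, 90 mm in diameter, 16 mm high; origin under its centre

How it is judged:
On the way, in this order (a step that is already met when the one before it is completed fails the run):
1. the button is pressed and the tube has left its first hole (value of joint button above 0.0045 m and value of joint tube above 0.004 m), for 0.05 s.
2. the tube is at the next hole and the button has sprung back up (value of joint button below 0.002 m and value of joint tube between 0.02 and 0.044 m), for 0.2 s.
At the end, for the whole second after the job is handed in: the tube is lowered by 20 to 44 mm and at rest, with the button up (pressed less than 2 mm), so that the pin sits in the next hole (all of step 2 and velocity of joint tube between -0.005 and 0.005 m/s); the robot touches nothing.
It fails at once if the post or what it carries is pushed with more than 25 N (contact force between any of the arm, the fingers and stand above 25 N).
It fails at once if a bystander is moved by more than 15 mm (distance of any of amber_bottle, jar, slide_box, dish from where it was at the start of the episode above 0.015 m).
It also fails if it takes over 40 s, if anything falls off the work surface, if the arm or the gripper's body presses on something with over 40 N, if the wrist force passes 120 N, or if a joint passes its speed limit or range.

## Robot

A 7-joint arm with a two-finger parallel gripper is mounted at the origin on the work surface. World frame = base frame: x ahead of the robot, y to its left, z up, the work surface at z = 0. Lengths are in m, angles in rad, forces in N, time in s.
With the tool pointing down it reaches from about 0.425 to 0.925 m from the base axis. Payload 6.8 kg.
Tool frame: the origin (TCP) lies midway between the tips of the shut fingers; the grasp point (between the pads) lies 19 mm behind it; z points along the fingers, y is the line along which they close (so a half turn about z gives the same grasp; the last joint's range is limited). The gripper opens to 85 mm and grips with 20 to 120 N. Pads are 22 mm wide; open, the fingers measure 114 mm over their backs; the gripper's body (76 mm by 85 mm) begins 54 mm behind the grasp point. The pads swing forward as they close: fully open they stand 13 mm farther back than shut.
Start: joints at [1.169, 0.477, 0.022, 1.555, -0.011, 1.109, -0.083], TCP at [0.195, -0.646, 0.231] pointing down, gripper open.
Joint ranges: [-2.96, 2.96], [-0.34, 2.1], [-1.41, 1.46], [0.24, 2.44], [-1.37, 4.51], [0.17, 1.92], [-2.96, 2.96]. Speed limits (rad/s): [2.39, 2.39, 3.14, 3.14, 3.14, 3.14, 3.14].

## Interface

Orientations are given as a unit quaternion [w, x, y, z].
In Python, from station import * gives the robot as it stands.
- The arm moves only by the shell command python3 -m creep 'ROWS' [FORCE]. ROWS is JSON, a list of rows, each a list of 7 numbers: the gripper command: -1 is shut, 1 is fully open, values between are in proportion, then the shift along the world's x, y, z in mm, then the turn, a rotation vector about the world's x, y, z in rad. A call has 1 to 5 rows; each row shifts and turns the commanded pose from where the row before left it; what a row does not reach is not made up. A row lasts 1/8 s, in which the tool goes at most 62.5 mm and 10.7 degrees, less where a joint would pass 70% of its speed; a pose out of reach is approached as far as the arm can. A call is refused whole if a number of a shift passes 62.5 or a number of a turn 0.188, either way. A call with a gripper value outside its range is refused whole. The fingers move at their own pace and stop on an object; FORCE is the grip in N (left out, the last holds). Time passes only in rows, so rows that do not move let the fingers close. It gives the time, the measured TCP pose, the force, the opening and the grip force at its end, in the units of the state.
- get_obs(): the state, without advancing time (a new reading comes with each control period).
- read_camera(name): name is "side" or "top" or "wrist"; returns (picture, depth): 384x512x3 uint8, red, green, blue; 384x512 float32, m along the optical axis (not along the pixel's ray), 0 where there is no reading.
- camera_params(name): a dict with "intrinsics" (3x3 intrinsics, pixels), "k1" (the pictures are not rectified: a ray, as slopes to the right and down, at radius r is drawn at 1 + k1 r^2 times it, then the intrinsics apply), "cam_to_world" (4x4, takes a point from camera to world coordinates); the wrist camera has in their place "mount" (4x4, takes a point from camera to tool coordinates, whose origin is the TCP and whose axes are the flange's). Camera axes: x right, y up, looking along -z (the intrinsics and any distortion apply to the point x, -y, -z); pixel columns grow to the right and rows downward; lengths in m; the calibration is good to about 2 mm. A picture is of the moment at which its call begins: read the wrist's pose just before it. camera_params takes no time and is no camera call.
- hand_in(): hands the job in; it is judged then, once.
The state is a dict: "t": time; "q": joint angles; "joint_vel": joint speeds; "joint_torque": joint torques, N m; "eef_pos": TCP position; "tool_rot": TCP orientation; "contact_force": force on the tool from outside, world axes, zero at the start; "torque": the same for the moment, N m; "gripper_width": opening from 0.0 (shut) to 1.0 (fully open); "grasp_force": force on a finger pad.
Only numpy, scipy, OpenCV 4.12 (cv2) and the standard library are available. Lean on these libraries where they do the work, as an engineer would, in place of code of your own. Each camera call takes 0.05 s, during which the arm holds its last target. There are 200 camera calls.

## Working session

There is one attempt and no reset: what is moved stays moved. The work goes in short steps, Python scripts to look and compute and a shell command to move; the robot and the scene stay as the last step left them, time stands still between calls to the robot, and variables do not carry over. Pictures are saved under pics/ and viewed, at most 10 in all, crops included, and the job is handed in when it is done.

```bash
mkdir -p pics; cat > h.py <<'E'
from station import *
import numpy as np, cv2
def ray(cam,u,v):
    p=camera_params(cam);K=np.array(p["intrinsics"]);k=p["k1"]
    d=np.array([(u-K[0,2])/K[0,0],(v-K[1,2])/K[1,1]]);s=d.copy()
    for _ in range(20): s=d/(1+k*(s@s))
    T=np.array(p["cam_to_world"])
    return T[:3,3],T[:3,:3]@np.array([s[0],-s[1],-1])
def pt(cam,u,v,dep): o,r=ray(cam,u,v); return o+r*dep
def plane(cam,u,v,z): o,r=ray(cam,u,v); return o+r*(z-o[2])/r[2]
E
python3 - <<'E'
from h import *
o=get_obs();print(o)
for c in("top","side"):
    im,d=read_camera(c);np.savez(f"{c}.npz",im=im,d=d);cv2.imwrite(f"pics/{c}0.png",im[:,:,::-1])
    print(c,camera_params(c))
E
```

```text
{'t': 0.0, 'q': array([ 1.1688834 ,  0.47778251,  0.02233774,  1.55648222, -0.01149601,
        1.10929539, -0.08308382]), 'joint_vel': array([-8.88367238e-04, -3.06895417e-04, -1.45976085e-03, -4.10111048e-04,
        4.85800161e-05,  5.53590744e-04, -1.69425175e-03]), 'joint_torque': array([ 9.05449742e-04, -5.96457767e+01,  1.60835747e+00, -2.81205028e+01,
        1.24339038e-02,  9.33367264e-03,  4.18253933e-06]), 'eef_pos': array([ 0.19529124, -0.64549779,  0.23032449]), 'tool_rot': array([-8.96927596e-04,  9.89225218e-01,  1.46398849e-01, -2.03131426e-04]), 'contact_force': array([ 0.43451773, -0.3215908 ,  0.37452511]), 'torque': array([ 0.01818836, -0.06184596,  0.0341245 ]), 'grasp_force': 0.0, 'gripper_width': 0.9993222818565606}
top {'intrinsics': array([[413.78180057,   0.        , 258.02133924],
       [  0.        , 413.78180057, 194.7314122 ],
       [  0.        ,   0.        ,   1.        ]]), 'k1': -0.12394142845550137, 'cam_to_world': array([[ 0.02906277,  0.98052893, -0.19421221,  0.378573  ],
       [-0.99943352,  0.02520619, -0.02229988,  0.05329229],
       [-0.01697033,  0.19475029,  0.98070604,  1.10358568],
       [ 0.        ,  0.        ,  0.        ,  1.        ]])}
side {'intrinsics': array([[415.97297233,   0.        , 254.35596532],
       [  0.        , 415.97297233, 196.07245881],
       [  0.        ,   0.        ,   1.        ]]), 'k1': -0.02195960989558105, 'cam_to_world': array([[-0.98566651,  0.1216099 , -0.11692976,  0.45769024],
       [-0.16828613, -0.65990517,  0.73226017,  0.68049585],
       [ 0.01188753,  0.74144198,  0.67091168,  0.74097906],
       [ 0.        ,  0.        ,  0.        ,  1.        ]])}
```

View pics/top0.png

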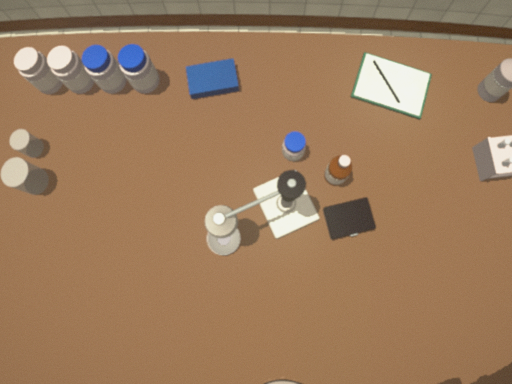

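View pics/side0.png

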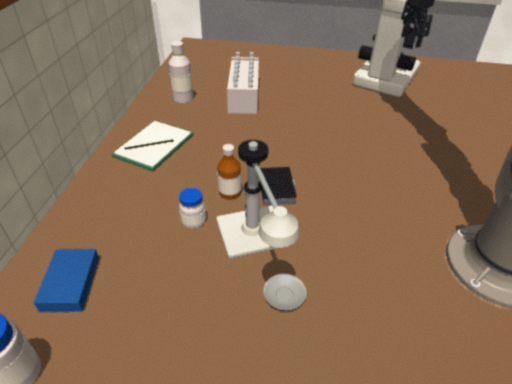

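The top view shows the black cap at about (291,186) with the button at (292,183), the lamp at (220,220), the jar at (294,145), the bottle at (340,165) and the slide box at (349,219). In the side view the cap is at (254,151). Next I measure the cap in both views.

```bash
python3 - <<'E'
from h import *
S={}
for c,(u0,v0) in(("top",(291,186)),("side",(254,151))):
    z=np.load(c+".npz");im=z["im"].astype(int);d=z["d"]
    P=np.array([[pt(c,u,v,d[v,u]) for u in range(u0-28,u0+29)] for v in range(v0-28,v0+29)])
    sub=im[v0-28:v0+29,u0-28:u0+29]
    top=(abs(P[:,:,2]-.252)<.007)&(sub.max(2)<75)
    vv,uu=np.nonzero(top); e=cv2.minEnclosingCircle(np.c_[uu,vv].astype(np.float32))
    hull=cv2.convexHull(np.c_[uu,vv].astype(np.int32));el=cv2.fitEllipse(hull)
    u,v=el[0][0]+u0-28,el[0][1]+v0-28
    print(c,top.sum(),el,"cap",u,v,plane(c,u,v,.252),"mean3d",np.median(P[top],0),P[top].min(0),P[top].max(0))
    b=(P[:,:,2]>.2)&(sub.min(2)>85)&(np.hypot(*(np.indices(top.shape)-np.array([el[0][1],el[0][0]])[:,None,None]))<10)
    vv,uu=np.nonzero(b)
    if len(vv): print("button",len(vv),uu.mean()+u0-28,vv.mean()+v0-28,plane(c,uu.mean()+u0-28,vv.mean()+v0-28,.262),P[b].mean(0))
    S[c]=ray(c,u,v)
(o1,r1),(o2,r2)=S["top"],S["side"]
A=np.c_[r1,-r2];t=np.linalg.lstsq(A,o2-o1,rcond=None)[0];print("tri",o1+r1*t[0],o2+r2*t[1])
for n,u,v,z in(("lamp",220,218,.2),("jar",294,143,.085),("bottle",344,160,.15),("dish",223,238,.016),("box",349,219,.032)): print(n,plane("top",u,v,z))
E
```

```text
Traceback (most recent call last):
  File "h.py", line 9, in pt
    def pt(cam,u,v,dep): o,r=ray(cam,u,v); return o+r*dep
                             ~~~^^^^^^^^^
  File "h.py", line 4, in ray
    p=camera_params(cam);K=np.array(p["intrinsics"]);k=p["k1"]
ValueError: time passes only in moves, steps and waits
```

```bash
sed -i 's/^def ray/import functools\nparams=functools.lru_cache(None)(camera_params)\ndef ray/; s/p=camera_params(cam)/p=params(cam)/' h.py; python3 - <<'E'
from h import *
S={}
for c,(u0,v0) in(("top",(291,186)),("side",(254,151))):
    z=np.load(c+".npz");im=z["im"].astype(int);d=z["d"]
    P=np.array([[pt(c,u,v,d[v,u]) for u in range(u0-28,u0+29)] for v in range(v0-28,v0+29)])
    sub=im[v0-28:v0+29,u0-28:u0+29]
    top=(abs(P[:,:,2]-.252)<.007)&(sub.max(2)<75)
    vv,uu=np.nonzero(top)
    hull=cv2.convexHull(np.c_[uu,vv].astype(np.int32));el=cv2.fitEllipse(hull)
    u,v=el[0][0]+u0-28,el[0][1]+v0-28
    print(c,top.sum(),el,"cap",u,v,plane(c,u,v,.252),"mean3d",np.median(P[top],0),P[top].min(0),P[top].max(0))
    b=(P[:,:,2]>.2)&(sub.min(2)>85)&(np.hypot(*(np.indices(top.shape)-np.array([el[0][1],el[0][0]])[:,None,None]))<10)
    vv,uu=np.nonzero(b)
    if len(vv): print("button",len(vv),uu.mean()+u0-28,vv.mean()+v0-28,plane(c,uu.mean()+u0-28,vv.mean()+v0-28,.262),P[b].mean(0))
    S[c]=ray(c,u,v)
(o1,r1),(o2,r2)=S["top"],S["side"]
A=np.c_[r1,-r2];t=np.linalg.lstsq(A,o2-o1,rcond=None)[0];print("tri",o1+r1*t[0],o2+r2*t[1])
for n,u,v,z in(("lamp",220,218,.2),("jar",294,143,.085),("bottle",344,160,.15),("dish",223,238,.016),("box",349,219,.032)): print(n,plane("top",u,v,z))
E
```

```text
Traceback (most recent call last):
cv2.error: OpenCV(4.12.0) /io/opencv/modules/imgproc/src/shapedescr.cpp:361: error: (-201:Incorrect size of input array) There should be at least 5 points to fit the ellipse in function 'fitEllipseNoDirect'
```

```bash
cat > m.py <<'E'
from h import *
S={}
for c,(u0,v0) in(("top",(291,186)),("side",(254,151))):
    z=np.load(c+".npz");im=z["im"].astype(int);d=z["d"]
    sub=im[v0-22:v0+23,u0-22:u0+23]
    print(c,sub[22,2:44:3].tolist(),d[v0,u0-20:u0+21:4])
    m=(sub.max(2)<70).astype(np.uint8)
    n,l,st,ce=cv2.connectedComponentsWithStats(m);k=1+st[1:,4].argmax();print(st[k],ce[k])
    vv,uu=np.nonzero(l==k);el=cv2.fitEllipse(cv2.convexHull(np.c_[uu,vv].astype(np.int32)))
    print(el,plane(c,el[0][0]+u0-22,el[0][1]+v0-22,.248))
    dd=d[vv+v0-22,uu+u0-22];print("z",np.percentile([pt(c,u+u0-22,v+v0-22,x)[2] for u,v,x in zip(uu,vv,dd) if x>0],[5,25,50,75,95]))
    cv2.imwrite(f"pics/{c}crop.png",cv2.resize(sub[:,:,::-1].astype(np.uint8),None,fx=9,fy=9,interpolation=0))
a,b=[cv2.imread(f"pics/{c}crop.png") for c in("top","side")];cv2.imwrite("pics/crop.png",np.hstack([a[:,:400],b[:,:400]]))
for n,u,v,z in(("lamp",220,218,.2),("jar",294,143,.085),("bottle",344,160,.15),("dish",223,238,.016),("box",349,219,.032)): print(n,plane("top",u,v,z))
E
python3 m.py
```

```text
top [[243, 243, 231], [244, 244, 233], [141, 138, 119], [86, 79, 71], [89, 81, 74], [83, 77, 70], [156, 157, 141], [189, 189, 171], [107, 104, 93], [85, 79, 69], [78, 70, 66], [80, 71, 60], [163, 123, 88], [165, 128, 92]] [1.1111162  1.1097172  0.8704464  0.8721925  0.87168145 0.859644
 0.8715788  0.8729629  0.8690394  1.1285129  1.1295767 ]Traceback (most recent call last):
  File "m.py", line 8, in <module>
    n,l,st,ce=cv2.connectedComponentsWithStats(m);k=1+st[1:,4].argmax();print(st[k],ce[k])
                                                      ~~~~~~~~~~~~~~~^^
ValueError: attempt to get argmax of an empty sequence
```

```bash
sed -i 's/sub.max(2)<70/(sub.max(2)<115)\&(np.ptp(sub,axis=2)<35)/' m.py
python3 m.py
```

```text
top [[243, 243, 231], [244, 244, 233], [141, 138, 119], [86, 79, 71], [89, 81, 74], [83, 77, 70], [156, 157, 141], [189, 189, 171], [107, 104, 93], [85, 79, 69], [78, 70, 66], [80, 71, 60], [163, 123, 88], [165, 128, 92]] [1.1111162  1.1097172  0.8704464  0.8721925  0.87168145 0.859644
 0.8715788  0.8729629  0.8690394  1.1285129  1.1295767 ]
[  9   6  28  35 597] [21.70351759 21.75711893]
((21.8094425201416, 21.77044105529785), (26.859066009521484, 33.249267578125), 13.206708908081055) [0.56911767 0.00392977 0.248     ]
z [0.15083834 0.25048714 0.25174364 0.25278974 0.25434338]
side [[137, 107, 83], [124, 94, 65], [31, 30, 32], [31, 32, 34], [30, 27, 28], [32, 34, 34], [51, 52, 49], [41, 41, 43], [35, 30, 36], [34, 30, 34], [35, 35, 35], [49, 38, 34], [147, 108, 76], [145, 108, 74]] [1.2569261  0.83129567 0.83073545 0.8283981  0.8288407  0.8285455
 0.8302258  0.83069867 0.83091384 1.2589908  1.257458  ]
[  6  11  30  34 617] [20.49594814 25.09076175]
((20.77727508544922, 26.16609764099121), (29.706520080566406, 36.0191535949707), 175.00128173828125) [0.56702485 0.02388448 0.248     ]
z [0.20335936 0.24279989 0.25035665 0.25135592 0.25252752]
lamp [0.5029792  0.15627886 0.2       ]
jar [ 0.71856193 -0.01231842  0.085     ]
bottle [ 0.65752731 -0.12855435  0.15      ]
dish [0.47538062 0.16691473 0.016     ]
box [ 0.53217224 -0.16229572  0.032     ]
```

View pics/crop.png

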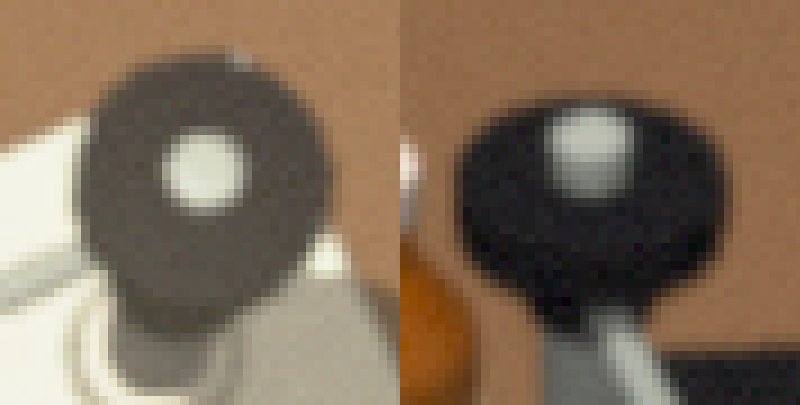

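The crop shows the button's top face at top-view pixel (291.0,182.4) and side-view pixel (252.7,143.3).

```bash
python3 - <<'E'
from h import *
a=ray("top",291.05,182.4);b=ray("side",252.7,143.3)
print(plane("top",291.05,182.4,.262),plane("side",252.7,143.3,.262))
t=np.linalg.lstsq(np.c_[a[1],-b[1]],b[0]-a[0],rcond=None)[0];print(a[0]+a[1]*t[0],b[0]+b[1]*t[1])
E
python3 -m creep '[[-1,0,0,30,0,0,0],[-1,0,0,50,0,0,0],[-1,30,50,20,0,0,0],[-1,30,50,0,0,0,0],[-1,30,50,0,0,0,0]]' 20
```

```text
[0.57320996 0.0043305  0.262     ] [0.570853   0.00350601 0.262     ]
[0.5729458  0.00439695 0.26314218] [0.57070545 0.00438871 0.26262452]
t: 0.72
eef_pos: [0.2862, -0.4943, 0.3313]
tool_rot: [0.0, 0.989, 0.146, 0.0]
contact_force: [0.2, 0.1, 0.3]
gripper_width: -0.005
grasp_force: 0.0
```

```bash
python3 -m creep '[[-1,30,50,0,0,0,0],[-1,30,50,0,0,0,0],[-1,30,50,0,0,0,0],[-1,30,50,0,0,0,0],[-1,30,50,0,0,0,0]]'
python3 -m creep '[[-1,30,50,0,0,0,0],[-1,30,50,0,0,0,0],[-1,30,50,0,0,0,0],[-1,30,50,0,0,0,0],[-1,16,48,0,0,0,0]]'
```

```text
t: 1.35
eef_pos: [0.4359, -0.2443, 0.3312]
tool_rot: [0.0, 0.989, 0.146, -0.0]
contact_force: [0.6, 0.4, -0.2]
gripper_width: 0.004
grasp_force: 0.0
t: 1.98
eef_pos: [0.5722, 0.0037, 0.3307]
tool_rot: [-0.0, 0.989, 0.146, -0.0]
contact_force: [-0.2, -1.0, 0.3]
gripper_width: 0.002
grasp_force: 0.0
```

```bash
python3 -m creep '[[-1,0,0,-30,0,0,0],[-1,0,0,-20,0,0,0],[-1,0,0,-10,0,0,0],[-1,0,0,-3,0,0,0],[-1,0,0,0,0,0,0]]'
python3 - <<'E'
from h import *
im,d=read_camera("side");cv2.imwrite("pics/side1.png",cv2.resize(im[60:240,160:360,::-1],None,fx=3,fy=3))
E
```

```text
t: 2.6
eef_pos: [0.5717, 0.0018, 0.2688]
tool_rot: [0.0, 0.989, 0.146, 0.0]
contact_force: [0.9, -0.6, 0.5]
gripper_width: -0.002
grasp_force: 0.0
```

View pics/side1.png

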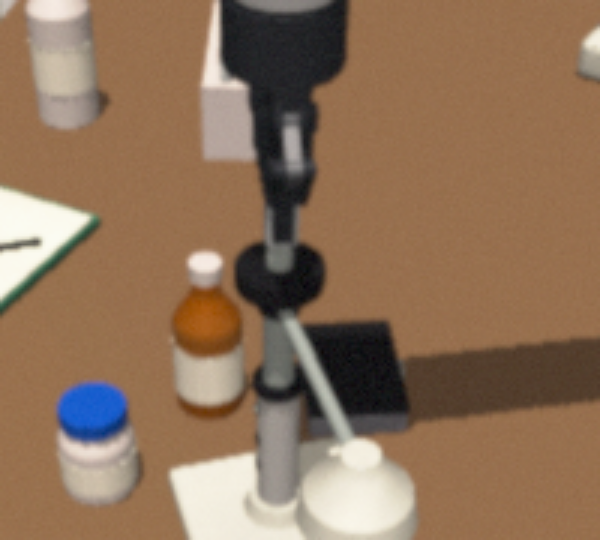

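The closed fingers stand directly above the button (crop pixel about (279,262)), centred to within a couple of mm. I'll start pressing.

```bash
python3 -m creep '[[-1,0,2,-3,0,0,0],[-1,0,0,-2,0,0,0],[-1,0,0,-1,0,0,0],[-1,0,0,-1,0,0,0],[-1,0,0,-1,0,0,0]]'
```

```text
t: 3.28
eef_pos: [0.5715, 0.0039, 0.2605]
tool_rot: [0.0, 0.989, 0.146, 0.0]
contact_force: [-1.4, -0.8, 1.7]
gripper_width: -0.004
grasp_force: 1.1
```

```bash
python3 -m creep '[[-1,0,0,-1,0,0,0],[-1,0,0,-1,0,0,0],[-1,0,0,-1,0,0,0],[-1,0,0,-1,0,0,0]]'
```

```text
t: 3.78
eef_pos: [0.5715, 0.0039, 0.2563]
tool_rot: [0.0, 0.989, 0.146, 0.0]
contact_force: [-0.9, -0.1, 4.0]
gripper_width: -0.002
grasp_force: 1.8
```

```bash
python3 -m creep '[[-1,0,0,-1,0,0,0],[-1,0,0,-1,0,0,0],[-1,0,0,-0.5,0,0,0]]'; python3 -m creep '[[-1,0,0,-0.5,0,0,0],[-1,0,0,-0.5,0,0,0]]'
```

```text
t: 4.15
eef_pos: [0.5715, 0.0039, 0.2541]
tool_rot: [0.0, 0.989, 0.146, 0.0]
contact_force: [-2.1, 0.2, 6.6]
gripper_width: -0.002
grasp_force: 3.4
t: 4.4
eef_pos: [0.5715, 0.0039, 0.2533]
tool_rot: [0.0, 0.989, 0.146, 0.0]
contact_force: [-3.2, -1.0, 7.4]
gripper_width: -0.003
grasp_force: 3.5
```

Force has levelled off near 7 N, so the button is fully in and the tube is starting to slide. I'll keep going about 9 mm, well short of the 24 mm minimum.

```bash
python3 -m creep '[[-1,0,0,-1,0,0,0],[-1,0,0,-1,0,0,0],[-1,0,0,-1,0,0,0]]';python3 -m creep '[[-1,0,0,-1,0,0,0],[-1,0,0,-1,0,0,0],[-1,0,0,-1,0,0,0]]'
```

```text
t: 4.78
eef_pos: [0.5716, 0.0039, 0.2504]
tool_rot: [0.0, 0.989, 0.146, 0.0]
contact_force: [-2.9, -0.4, 7.0]
gripper_width: 0.001
grasp_force: 3.7
t: 5.15
eef_pos: [0.5716, 0.0039, 0.2474]
tool_rot: [0.0, 0.989, 0.146, 0.0]
contact_force: [-3.1, 0.3, 8.0]
gripper_width: 0.002
grasp_force: 3.7
```

```bash
python3 -m creep '[[-1,0,0,-1,0,0,0],[-1,0,0,-1,0,0,0],[-1,0,0,-1,0,0,0],[-1,0,0,0,0,0,0]]'; python3 -m creep '[[-1,0,0,2,0,0,0],[-1,0,0,8,0,0,0],[-1,0,0,20,0,0,0],[-0.4,0,0,0,0,0,0],[-0.4,0,0,0,0,0,0]]'
python3 - <<'E'
from h import *
im,d=read_camera("side");cv2.imwrite("pics/side2.png",cv2.resize(im[60:240,160:360,::-1],None,fx=3,fy=3));np.savez("side2.npz",im=im,d=d)
im,d=read_camera("wrist");cv2.imwrite("pics/w2.png",im[:,:,::-1])
E
```

```text
t: 5.65
eef_pos: [0.5715, 0.004, 0.2442]
tool_rot: [0.0, 0.989, 0.146, 0.0]
contact_force: [-3.1, -0.1, 6.7]
gripper_width: -0.0
grasp_force: 3.2
t: 6.28
eef_pos: [0.5712, 0.0038, 0.2731]
tool_rot: [-0.0, 0.989, 0.146, -0.0]
contact_force: [-0.0, -0.1, -0.1]
gripper_width: 0.302
grasp_force: 0.0
```

View pics/side2.png

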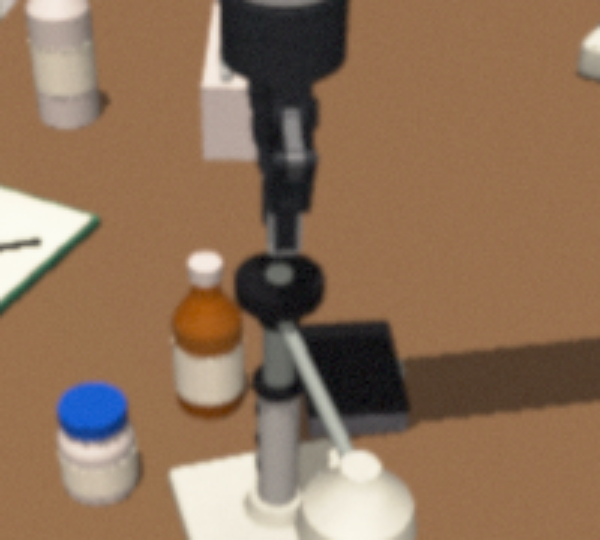

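View pics/w2.png

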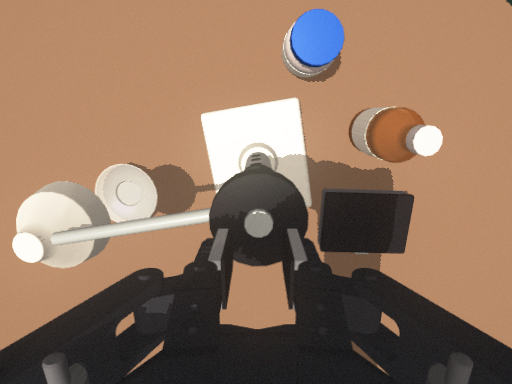

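The cap is about 10 mm lower (crop row 284), and the button stays held down, showing only a low stud at (280,272). The wrist view shows the opened fingers straddling the button at (258,222) symmetrically. I'll now push on the ring only.

```bash
python3 -m creep '[[-0.4,0,0,-15,0,0,0],[-0.4,0,0,-9,0,0,0],[-0.4,0,0,-3,0,0,0],[-0.4,0,0,-1,0,0,0],[-0.4,0,0,-1,0,0,0]]';  python3 -m creep '[[-0.4,0,0,-1,0,0,0],[-0.4,0,0,-1,0,0,0],[-0.4,0,0,-1,0,0,0]]'
```

```text
t: 7.0
eef_pos: [0.5717, 0.004, 0.245]
tool_rot: [0.0, 0.989, 0.146, 0.0]
contact_force: [-0.5, -0.1, 0.1]
gripper_width: 0.303
grasp_force: 0.0
t: 7.38
eef_pos: [0.5716, 0.0039, 0.2421]
tool_rot: [0.0, 0.989, 0.146, 0.0]
contact_force: [-2.2, -1.0, 6.9]
gripper_width: 0.297
grasp_force: 3.8
```

```bash
python3 -m creep '[[-0.4,0,0,-1,0,0,0],[-0.4,0,0,-1,0,0,0],[-0.4,0,0,-1,0,0,0],[-0.4,0,0,-1,0,0,0],[-0.4,0,0,-1,0,0,0]]';  python3 -m creep '[[-0.4,0,0,-1,0,0,0],[-0.4,0,0,-1,0,0,0],[-0.4,0,0,-1,0,0,0],[-0.4,0,0,-1,0,0,0],[-0.4,0,0,-1,0,0,0]]'
```

```text
t: 8.0
eef_pos: [0.5715, 0.0039, 0.2382]
tool_rot: [0.0, 0.989, 0.146, 0.0]
contact_force: [-4.8, 0.4, 10.0]
gripper_width: 0.297
grasp_force: 4.8
t: 8.62
eef_pos: [0.5716, 0.0039, 0.2332]
tool_rot: [0.0, 0.989, 0.146, 0.0]
contact_force: [-5.1, -0.4, 9.7]
gripper_width: 0.3
grasp_force: 4.8
```

```bash
python3 -m creep '[[-0.4,0,0,-1,0,0,0],[-0.4,0,0,-1,0,0,0],[-0.4,0,0,-1,0,0,0]]'; python3 -m creep '[[-0.4,0,0,-0.7,0,0,0],[-0.4,0,0,-0.7,0,0,0]]'
```

```text
t: 9.0
eef_pos: [0.5716, 0.0039, 0.2302]
tool_rot: [0.0, 0.989, 0.146, 0.0]
contact_force: [-4.1, -1.1, 9.1]
gripper_width: 0.303
grasp_force: 4.7
t: 9.25
eef_pos: [0.5716, 0.0039, 0.2288]
tool_rot: [0.0, 0.989, 0.146, 0.0]
contact_force: [-5.2, -0.3, 8.9]
gripper_width: 0.302
grasp_force: 4.7
```

```bash
python3 -m creep '[[-0.4,0,0,-0.6,0,0,0],[-0.4,0,0,-0.6,0,0,0]]'
```

```text
t: 9.5
eef_pos: [0.5716, 0.0039, 0.2276]
tool_rot: [0.0, 0.989, 0.146, 0.0]
contact_force: [-4.2, 0.3, 9.0]
gripper_width: 0.302
grasp_force: 4.6
```

```bash
python3 -m creep '[[-0.4,0,0,-0.6,0,0,0],[-0.4,0,0,-0.6,0,0,0]]'
```

```text
t: 9.75
eef_pos: [0.5716, 0.0039, 0.2264]
tool_rot: [0.0, 0.989, 0.146, 0.0]
contact_force: [-3.7, -0.9, 9.5]
gripper_width: 0.3
grasp_force: 4.6
```

```bash
python3 -m creep '[[-0.4,0,0,-0.7,0,0,0],[-0.4,0,0,-0.7,0,0,0]]'
```

```text
t: 10.0
eef_pos: [0.5716, 0.004, 0.2249]
tool_rot: [0.0, 0.989, 0.146, 0.0]
contact_force: [-3.3, -0.3, 8.7]
gripper_width: 0.299
grasp_force: 4.7
```

```bash
python3 -m creep '[[-0.4,0,0,-0.7,0,0,0],[-0.4,0,0,-0.7,0,0,0]]'
```

```text
t: 10.25
eef_pos: [0.5716, 0.0039, 0.2235]
tool_rot: [0.0, 0.989, 0.146, 0.0]
contact_force: [-4.6, -0.8, 8.5]
gripper_width: 0.3
grasp_force: 4.6
```

```bash
python3 -m creep '[[-0.4,0,0,-0.7,0,0,0],[-0.4,0,0,-0.7,0,0,0]]'
```

```text
t: 10.5
eef_pos: [0.5716, 0.0039, 0.2219]
tool_rot: [0.0, 0.989, 0.146, 0.0]
contact_force: [-3.1, -0.6, 6.8]
gripper_width: 0.302
grasp_force: 3.6
```

```bash
python3 -m creep '[[-0.4,0,0,-0.4,0,0,0]]'
```

```text
t: 10.62
eef_pos: [0.5716, 0.0039, 0.2214]
tool_rot: [0.0, 0.989, 0.146, 0.0]
contact_force: [-3.3, -1.2, 6.7]
gripper_width: 0.3
grasp_force: 3.5
```

```bash
python3 -m creep '[[-0.4,0,0,-0.4,0,0,0]]'
python3 - <<'E'
from h import *
im,d=read_camera("side");a=cv2.resize(im[130:190,215:295,::-1],(533,400))
im,d=read_camera("wrist");b=im[150:300,210:310,::-1];b=cv2.resize(b,(267,400))
cv2.imwrite("pics/c3.png",np.hstack([a,b]))
E
```

```text
t: 10.75
eef_pos: [0.5716, 0.0039, 0.221]
tool_rot: [0.0, 0.989, 0.146, 0.0]
contact_force: [-3.0, -0.5, 6.5]
gripper_width: 0.297
grasp_force: 3.5
```

View pics/c3.png

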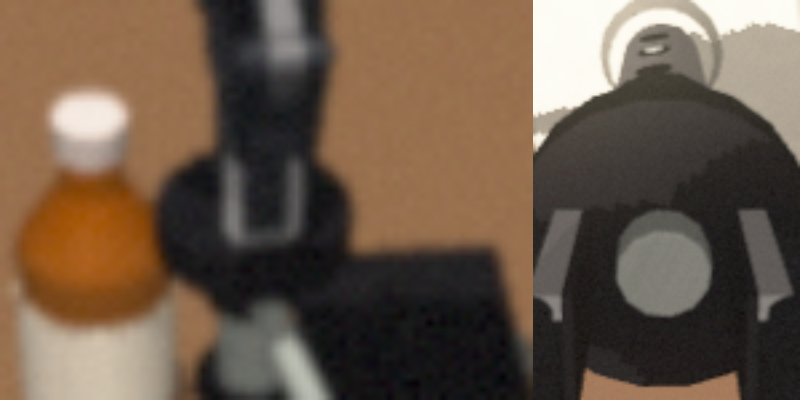

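The wrist crop shows the button with its side wall visible (crop (663,262)), so it has risen. The side crop shows the fingers on the ring only. A bright pin also shows in a hole at (655,45). The force dropped as well, so the pin has probably snapped in. I'll back off and check with depth.

```bash
python3 -m creep '[[-0.4,0,0,2,0,0,0],[-0.4,0,0,18,0,0,0],[-0.4,0,0,40,0,0,0],[-0.4,0,0,0,0,0,0],[-0.4,0,0,0,0,0,0]]'
python3 - <<'E'
from h import *
from scipy.spatial.transform import Rotation as R
o=get_obs();im,d=read_camera("wrist")
p=camera_params("wrist");K=np.array(p["intrinsics"]);M=np.array(p["mount"])
q=o["tool_rot"];Rw=R.from_quat([q[1],q[2],q[3],q[0]]).as_matrix()
vv,uu=np.mgrid[0:384,0:512];s=np.dstack([(uu-K[0,2])/K[0,0],(vv-K[1,2])/K[1,1]]);s0=s
for _ in range(20): s=s0/(1+p["k1"]*(s**2).sum(2,keepdims=True))
C=np.dstack([s[...,0]*d,-s[...,1]*d,-d])@M[:3,:3].T+M[:3,3];W=C@Rw.T+o["eef_pos"]
r=np.hypot(W[...,0]-.572,W[...,1]-.004);h=W[...,2];ok=(d>0)&(h>.15)&(h<.26)
print("button",np.median(h[ok&(r<.006)]),(ok&(r<.006)).sum(),"ring",np.median(h[ok&(r>.014)&(r<.026)]))
im,d=read_camera("side");cv2.imwrite("pics/c4.png",cv2.resize(im[120:240,195:315,::-1],(600,600)))
E
```

```text
t: 11.48
eef_pos: [0.5715, 0.0039, 0.2804]
tool_rot: [0.0, 0.989, 0.146, 0.0]
contact_force: [-0.5, 0.1, -1.1]
gripper_width: 0.298
grasp_force: 0.0
button 0.23141991203542 237 ring 0.2214762210449329
```

View pics/c4.png

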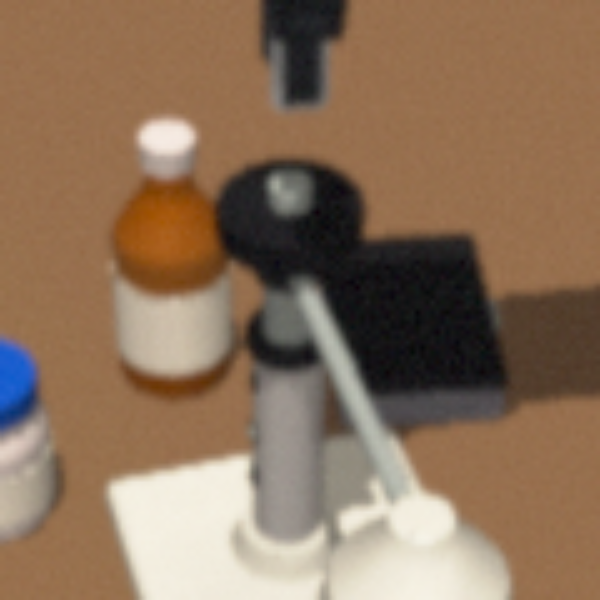

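The picture shows the fingers clear, the cap lowered and the button proud at (290,190). By depth the button is 9.9 mm proud and the tube is about 31 mm down, so the pin is in.

```bash
python3 -m creep '[[-0.4,0,0,0,0,0,0],[-0.4,0,0,0,0,0,0]]'; python3 -c "
from station import *
print(hand_in())"
```

```text
t: 11.82
eef_pos: [0.5712, 0.0039, 0.2794]
tool_rot: [-0.0, 0.989, 0.146, -0.001]
contact_force: [0.2, 0.1, 0.3]
gripper_width: 0.302
grasp_force: 0.0
the job is handed in; nothing more can be done
None
```

The tube is about 31 mm lower, with the pin snapped into the next hole and the button back up. The highest push reading I saw was about 11 N, the arm is clear of everything, and the job is handed in; the hand-in returned no verdict.

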